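# Close the detergent tin with its nested lids and lift the steel cover off again

### The arm

A 6-joint arm with a two-finger parallel gripper is mounted at the origin on the work surface. World frame = base frame: x ahead of the robot, y to its left, z up, the work surface at z = 0. Lengths are in m, angles in rad, forces in N, time in s.
With the tool pointing down it reaches from about 0.375 to 0.9 m from the base axis. Payload 3.1 kg.
Tool frame: the origin (TCP) lies where the fingers leave the gripper's body, on its centre line; the fingertips stand 73 mm ahead of it and the grasp point (between the pads) lies 54 mm ahead of it; z points along the fingers, y is the line along which they close (so a half turn about z gives the same grasp; the last joint's range is limited). The gripper opens to 85 mm and grips with 20 to 120 N. Pads are 22 mm wide; open, the fingers measure 114 mm over their backs; the gripper's body (76 mm by 85 mm) begins 54 mm behind the grasp point. The pads swing forward as they close: fully open they stand 13 mm farther back than shut.
Start: joints at [0.983, 0.527, 1.433, -0, 1.181, -0.178], TCP at [0.249, 0.573, 0.304] pointing down, gripper open.
Joint ranges: [-3.08, 3.08], [-0.75, 2.2], [0.22, 2.44], [-1.43, 4.57], [0, 2.65], [-2.85, 2.85]. Speed limits (rad/s): [2.79, 2.79, 3.14, 3.14, 3.14, 3.14].

### API

Orientations are given as a unit quaternion [x, y, z, w].
In Python, from station import manip gives the robot as it stands.
- The arm moves only by the shell command python3 -m crank 'ROWS' [FORCE]. ROWS is JSON, a list of rows, each an object with "dp": the shift along the tool's x, y, z normalised to -1 to 1, where 1 is 50 cm, a list of three; "delta_rot": the turn, a rotation vector about the tool's x, y, z normalised to -1 to 1, where 1 is 2 pi rad, a list of three; "fingers": the opening, from -1 (shut) to 1 (fully open). A call has 1 to 12 rows; each row shifts and turns the commanded pose from where the row before left it, along the tool's axes as they then stand; what a row does not reach is not made up. A row lasts 1/12 s, in which the tool goes at most 41.7 mm and 7.16 degrees, less where a joint would pass 70% of its speed; a pose out of reach is approached as far as the arm can. A call with a number of a shift or a turn outside -1 to 1 is refused whole. A call with a gripper value outside its range is refused whole. The fingers move at their own pace and stop on an object; FORCE is the grip in N (left out, the last holds). Time passes only in rows, so rows that do not move let the fingers close. It gives the time, the measured TCP pose, the force, the opening and the grip force at its end, in the units of the state.
- manip.sense(): the state, without advancing time (a new reading comes with each control period).
- manip.snapshot(name): name is "scene" or "top" or "wrist"; returns (picture, depth): 384x512x3 uint8, red, green, blue; 384x512 float32, m along the optical axis (not along the pixel's ray), 0 where there is no reading.
- manip.camera_model(name): a dict with "fx", "fy", "cx", "cy" (pixels), "origin" and "attitude" of the camera in the world. Camera axes: x right, y up, looking along -z (the intrinsics and any distortion apply to the point x, -y, -z); pixel columns grow to the right and rows downward; lengths in m; the calibration is good to about 2 mm. The wrist camera is an equidistant fisheye: a pixel r from the principal point sees the ray r / f radians off the axis. A picture is of the moment at which its call begins: read the wrist's pose just before it. camera_model takes no time and is no camera call; for the wrist camera it gives the pose at the moment of the call.
- manip.sign_off(): hands the job in; it is judged then, once.
The state is a dict: "t": time; "q": joint angles; "qd": joint speeds; "tau": joint torques, N m; "tcp_pos": TCP position; "tool_rot": TCP orientation; "force": force on the tool from outside, world axes, zero at the start; "ft_torque": the same for the moment, N m; "finger_gap": opening from 0.0 (shut) to 1.0 (fully open); "gripper_force": force on a finger pad.
Only numpy, scipy, OpenCV 4.12 (cv2) and the standard library are available. Lean on these libraries where they do the work, as an engineer would, in place of code of your own. Each camera call takes 0.05 s, during which the arm holds its last target. There are 200 camera calls.

### The job

At the laundry counter, turn the guard dial clockwise to its two-dot mark so that the guard arm swings off the detergent tin, then carry the nested lids (wooden inner lid with the steel cover on it) by the wooden stem, lower them onto the tin until the wooden lid is fully seated, and let go of the stem. Then take the steel cover by its collar and lift it off alone for rinsing, leaving the wooden lid seated and undisturbed and the dial at two dots; do not drop the lids onto the tin and leave the bottle, soap dish and brush alone. Finish while still holding the cover, level and still, over the tin, at least 10 cm above where it sat and clear of the wooden lid.

Things in the scene. Friction and masses are not known exactly. Their poses are not given: they have to be found in the camera images.
- station: detergent station, fixed: grey plate 120 (x) by 250 (y) by 12 mm, origin under its centre. At its -y end a white round tin, at its +y end a white pillar with a flange (84 mm diameter, black dots) under the dial; axes 130 mm apart. It may be left or right of the lids. The aluminium guard arm on the dial is 14 mm wide, 6 mm thick, reaches 105 mm from the dial's axis and passes 7 mm above the tin's rim.
- tin_mouth (a point): centre of the tin's open mouth, at rim height (92 mm above the counter), z up, axes as the station's. Tin: 94 mm outside and 88 mm inside diameter, 80 mm tall. With the wooden lid seated, point inner_stem is 66 mm above this point.
- dial_grip (a point): grip point of the dial, on its vertical axis, 128 mm above the counter. Black grip bar, 12 mm thick (point x), 50 mm long (point y), its top 12 mm above this point; disc (54 mm diameter) 22 mm below this point. The point turns with the dial: -y points along the guard arm, +y along the white pointer line. At the start the arm points at the tin's centre.
- dial (a joint): angle of the guard dial, rad, growing clockwise seen from above. Click stops: 0 = pointer at one dot, arm over the tin (start); 1.047 (60 degrees) = two dots, arm clear of the tin; 2.094 = three dots (end of travel). Turning past a click takes about 0.1 N m; near a stop it pulls itself in when let go.
- inner_stem (a point): on the axis of the wooden lid's round stem (24 mm diameter), 10 mm below its top; z up. The place to hold it: 34 mm of stem stand out of the steel collar. Disc 102 mm diameter, 6 mm thick, its underside 66 mm below this point, rests on the tin's rim; below it a tapered plug, 81 mm diameter (72 at its foot), 14 mm deep, enters the tin. At the start it stands on the counter on its plug. 0.11 to 0.23 kg.
- outer_collar (a point): on the axis of the steel cover's upright round collar (44 mm outside, 34 inside diameter, 32 mm tall), 8 mm below its top edge, 24 mm above the cover's flat top; z up. Cover 114 mm diameter, skirt to 20 mm below the flat top. It rests loosely on the wooden disc: lifting the stem carries both, lifting the collar the cover alone. Nested, this point is 32 mm below inner_stem. 0.11 to 0.23 kg.
- inner_lid: the wooden inner lid as a body; origin at the centre of the underside of its plug, z up along the stem.
- outer_lid: the steel cover as a body; origin at the centre of its skirt's lower edge, z up.
- bottle: bystander: white bottle, 60 mm diameter, 150 mm tall; origin under its centre. Leave alone.
- soap_dish: bystander: white soap dish with soap, 75 by 100 by 30 mm; origin under its centre. Leave alone.
- brush: bystander: wooden scrubbing brush lying bristles down, 55 by 120 by 38 mm; origin under its centre. Leave alone.
Not all that is in view belongs to the job. Of the things shaped like the outer_lid, the steel one is meant.

How it is judged:
On the way, in this order (a step that is already met when the one before it is completed fails the run):
1. the dial stands at the two-dot mark (value of joint dial between 0.87 and 1.22 rad), for 0.2 s.
2. the wooden lid is seated on the tin with the steel cover resting on it, and the stem is let go (z of inner_stem in the frame of tin_mouth between 0.06 and 0.0695 m and horizontal distance between inner_stem and tin_mouth below 0.007 m and angle between inner_stem's own z axis and vertical below 0.06 rad and contact force between the fingers and inner_lid below 0.1 N and z of outer_collar in the frame of inner_stem below -0.029 m), for 0.2 s.
At the end, for the whole second after the job is handed in: Dial within 10 degrees of two dots; wooden lid seated on the tin (-6/+3.5 mm in height, 7 mm sideways, 3.4 degrees), untouched by the fingers; cover held by the fingers at least 80 mm above where it sat, within 60 mm of the tin's axis, level within 10 degrees, still, clear of lid and station (all of step 1 and z of inner_stem in the frame of tin_mouth between 0.06 and 0.0695 m and horizontal distance between inner_stem and tin_mouth below 0.007 m and angle between inner_stem's own z axis and vertical below 0.06 rad and contact force between each of the fingers, outer_lid and inner_lid below 0.1 N and z of outer_collar in the frame of inner_stem above 0.048 m and horizontal distance between outer_collar and tin_mouth below 0.06 m and angle between outer_collar's own z axis and vertical below 0.17 rad and linear speed of outer_lid below 0.03 m/s and linear speed of inner_lid below 0.02 m/s and contact force between the fingers and outer_lid above 0.5 N and contact force between outer_lid and station below 0.1 N); the arm keeps its last pose, push and grip.
It fails at once if the cover comes off the wooden lid (by more than 10 mm) while that lid is not properly seated on the tin (z of outer_collar in the frame of inner_stem above -0.022 m and not (z of inner_stem in the frame of tin_mouth between 0.06 and 0.0695 m and horizontal distance between inner_stem and tin_mouth below 0.007 m and angle between inner_stem's own z axis and vertical below 0.06 rad)).
It fails at once if the lids are let go more than 12 mm above their seat over the tin (horizontal distance between inner_stem and tin_mouth below 0.08 m and z of inner_stem in the frame of tin_mouth above 0.078 m and contact force between the fingers and inner_lid below 0.1 N).
It fails at once if the bottle is moved by more than 25 mm (distance of bottle from where it was at the start of the episode above 0.025 m).
It fails at once if the soap dish is moved by more than 25 mm (distance of soap_dish from where it was at the start of the episode above 0.025 m).
It fails at once if the brush is moved by more than 25 mm (distance of brush from where it was at the start of the episode above 0.025 m).
It also fails if it takes over 62 s, if anything falls off the work surface, if the arm or the gripper's body presses on something with over 40 N, if the wrist force passes 120 N, or if a joint passes its speed limit or range.

## Working session

There is one attempt and no reset: what is moved stays moved. The work goes in short steps, Python scripts to look and compute and a shell command to move; the robot and the scene stay as the last step left them, time stands still between calls to the robot, and variables do not carry over. Pictures are saved under pics/ and viewed, at most 10 in all, crops included, and the job is handed in when it is done.

```bash
ls; mkdir -p pics; cat > h.py <<'E'
import numpy as np, cv2
from scipy.spatial.transform import Rotation as R
from station import manip
def cloud(name):
    c=manip.camera_model(name); p,d=manip.snapshot(name)
    v,u=np.mgrid[:384,:512]
    X=(u-c['cx'])/c['fx']*d; Y=-(v-c['cy'])/c['fy']*d
    P=np.stack([X,Y,-d],-1)
    a=np.array(c['attitude']); M=R.from_quat(a).as_matrix() if a.size==4 else a
    W=P@M.T+np.array(c['origin']); W[d==0]=np.nan
    return p,W
E
python3 - <<'E'
from h import *
for n in('scene','top'):
    print({k:v for k,v in manip.camera_model(n).items()})
    p,W=cloud(n); np.save(n+'.npy',W); np.save(n+'p.npy',p)
    cv2.imwrite(f'pics/{n}.png',cv2.resize(p[...,::-1],(800,600),interpolation=cv2.INTER_CUBIC))
print(manip.sense())
E
```

```text
pics
{'fx': 498.408441685641, 'fy': 498.408441685641, 'cx': 252.97556973726194, 'cy': 189.35338422286992, 'origin': array([ 1.16412499, -0.55510334,  0.6678634 ]), 'attitude': array([0.42858603, 0.19490301, 0.34456786, 0.81215751])}
{'fx': 358.8261072304417, 'fy': 358.8261072304417, 'cx': 256.55557668968004, 'cy': 191.32901146880894, 'origin': array([0.42787529, 0.01100636, 0.95247879]), 'attitude': array([ 0.04489117, -0.05692973, -0.70339328,  0.70709383])}
{'t': 0.1, 'q': array([ 9.82515015e-01,  5.28385485e-01,  1.43377298e+00, -1.47892610e-05,
        1.18140824e+00, -1.78510762e-01]), 'qd': array([-0.00090365, -0.00322707, -0.00266986,  0.00063459, -0.00176384,
        0.00014248]), 'tau': array([ 2.75464481e-04, -4.43301880e+01, -1.78585088e+01, -2.03041141e-04,
        3.85132604e-03,  2.44775106e-05]), 'tcp_pos': array([0.24869687, 0.57283909, 0.30302417]), 'tool_rot': array([ 2.03451982e-01,  9.79084428e-01, -9.17923892e-04, -3.62876377e-04]), 'force': array([-0.24827737,  0.61398933, -0.68494028]), 'ft_torque': array([-0.03116564,  0.0018023 ,  0.05211789]), 'gripper_force': 0.0, 'finger_gap': 1.001582565818247}
```

View pics/top.png

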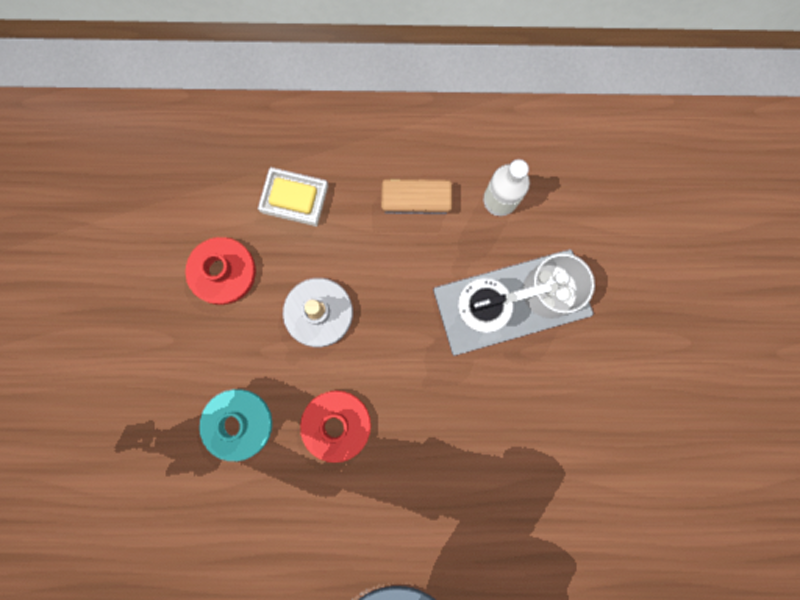

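View pics/scene.png

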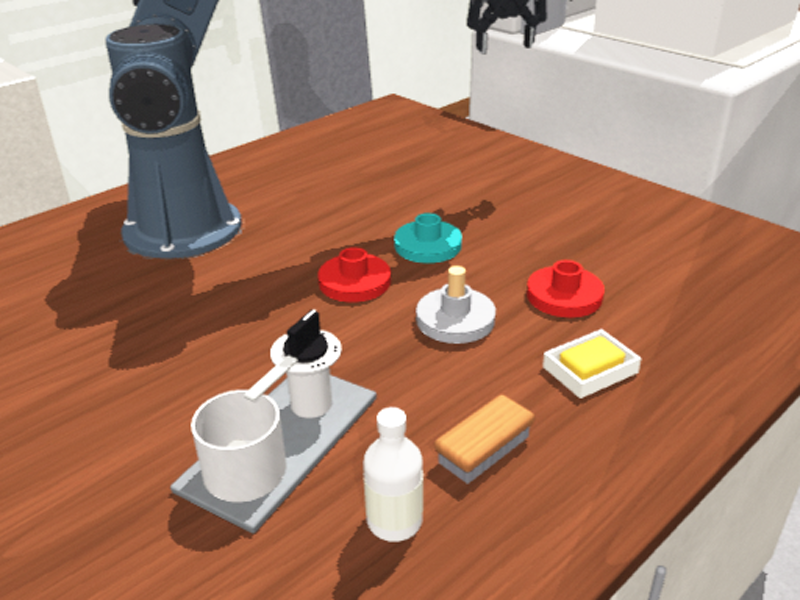

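The top view (800x600) shows the nested steel lids with the stem at (313,308), the dial at (487,303) with its pointer to the left, and the tin at (563,283). Soap dish (293,195), brush (417,196) and bottle (507,188) are on the far side, and the red and teal covers are decoys.

```bash
cat > m.py <<'E'
from h import *
from scipy.optimize import least_squares
def fit(P,r=None):
    x0=[*(P[:,:2].max(0)+P[:,:2].min(0))/2,r or .04]
    f=lambda q: np.hypot(P[:,0]-q[0],P[:,1]-q[1])-(r or q[2])
    s=least_squares(f,x0,loss='soft_l1',f_scale=.002); return s.x.round(4),len(P)
W=np.load('top.npy');S=np.load('scene.npy')
def px(u,v): return W[int(v*.64),int(u*.64)]
for n,uv in dict(stem=(313,308),dial=(487,303),tin=(563,283),flat=(340,320),table=(400,400),plate=(460,345)).items(): print(n,px(*uv).round(4))
def sel(A,c,r,z0,z1):
    A=A.reshape(-1,3); A=A[~np.isnan(A[:,0])]
    return A[(np.hypot(A[:,0]-c[0],A[:,1]-c[1])<r)&(A[:,2]>z0)&(A[:,2]<z1)]
for nm,A in (('top',W),('scene',S)):
    c=px(313,308)[:2]; t=px(563,283)[:2]; d=px(487,303)[:2]
    P=sel(A,c,.03,.075,.1); print(nm,'stem',P.mean(0).round(4),P.max(0).round(4),P.min(0).round(4),len(P))
    P=sel(A,c,.08,.016,.032); print(nm,'cover mid',((P.max(0)+P.min(0))/2).round(4),(P.max(0)-P.min(0)).round(4))
    P=sel(A,t,.07,.086,.095); print(nm,'rim',((P.max(0)+P.min(0))/2).round(4),(P.max(0)-P.min(0)).round(4),fit(P))
    P=sel(A,d,.06,.126,.150); m=P.mean(0); w,V=np.linalg.eigh(np.cov(P[:,:2].T)); print(nm,'bar',m.round(4),((P.max(0)+P.min(0))/2).round(4),len(P),np.degrees(np.arctan2(V[1,1],V[0,1])))
    P=sel(A,d,.055,.075,.095); print(nm,'flange',((P.max(0)+P.min(0))/2).round(4),(P.max(0)-P.min(0)).round(4),len(P))
E
python3 m.py
```

```text
stem [0.5384 0.1333 0.0893]
dial [ 0.5428 -0.1276  0.1396]
tin [ 0.5911 -0.276   0.0289]
flat [0.5289 0.0982 0.0224]
table [ 0.3953 -0.0042 -0.0012]
plate [ 0.4892 -0.1035  0.0103]
top stem [0.5397 0.1346 0.089 ] [0.5511 0.1456 0.0934] [0.5286 0.1237 0.0761] 82
top cover mid [0.5397 0.1361 0.0241] [0.1105 0.1124 0.0147]
top rim [ 0.5794 -0.2571  0.0903] [0.0917 0.0932 0.0086] (array([ 0.58  , -0.2571,  0.0453]), 173)
top bar [ 0.5433 -0.1318  0.1386] [ 0.5434 -0.1319  0.1353] 124 106.73410076390986
top flange [ 0.5446 -0.1302  0.0938] [0.0782 0.068  0.0023] 22
scene stem [0.5452 0.1279 0.0859] [0.5546 0.1422 0.0925] [0.5309 0.1172 0.075 ] 107
scene cover mid [0.5417 0.1301 0.024 ] [0.1158 0.1163 0.0158]
scene rim [ 0.5816 -0.2614  0.0905] [0.0956 0.0932 0.0089] (array([ 0.5818, -0.2613,  0.0452]), 481)
scene bar [ 0.5484 -0.1387  0.1362] [ 0.5451 -0.1359  0.1345] 237 103.95603166509444
scene flange [ 0.5634 -0.1495  0.085 ] [0.0417 0.0483 0.0199] 73
```

```bash
python3 -m crank '[{"dp":[-0.068,-0.044,0],"delta_rot":[0,0,0],"fingers":1},{"dp":[-0.068,-0.044,0],"delta_rot":[0,0,0],"fingers":1},{"dp":[-0.068,-0.044,0],"delta_rot":[0,0,0],"fingers":1},{"dp":[-0.068,-0.044,0],"delta_rot":[0,0,0],"fingers":1},{"dp":[-0.068,-0.044,0],"delta_rot":[0,0,0],"fingers":1},{"dp":[-0.068,-0.044,0],"delta_rot":[0,0,0],"fingers":1},{"dp":[-0.068,-0.044,0],"delta_rot":[0,0,0],"fingers":1},{"dp":[-0.068,-0.044,0],"delta_rot":[0,0,0],"fingers":1},{"dp":[-0.068,-0.044,0],"delta_rot":[0,0,0],"fingers":1},{"dp":[-0.068,-0.044,0],"delta_rot":[0,0,0],"fingers":1},{"dp":[-0.068,-0.044,0],"delta_rot":[0,0,0],"fingers":1},{"dp":[0,0,0],"delta_rot":[0,0,0],"fingers":1}]'
cat >> h.py <<'E'
def wcloud():
    c=manip.camera_model('wrist'); p,d=manip.snapshot('wrist')
    v,u=np.mgrid[:384,:512]
    a=(u-c['cx'])/c['fx']; b=(v-c['cy'])/c['fy']; th=np.hypot(a,b); s=np.tan(np.minimum(th,1.5))/np.maximum(th,1e-9)
    P=np.stack([a*s*d,-b*s*d,-d],-1)
    W=P@R.from_quat(c['attitude']).as_matrix().T+np.array(c['origin']); W[(d==0)|(th>1.3)]=np.nan
    return p,W
E
python3 - <<'E'
from h import *
print(manip.camera_model('wrist'))
p,W=wcloud(); np.save('w1.npy',W); cv2.imwrite('pics/w1.png',p[...,::-1])
s=manip.sense(); print(s['t'],s['tcp_pos'],s['tool_rot'],s['q'])
E
```

```text
t: 1.1
tcp_pos: [0.5002, 0.1968, 0.3039]
tool_rot: [0.207, 0.978, -0.001, 0.002]
force: [-0.1, 0.1, 0.0]
finger_gap: 1.001
gripper_force: 0.0
{'fx': 297.3186396354542, 'fy': 297.3186396354542, 'cx': 255.80347413749823, 'cy': 191.35253596257834, 'origin': array([0.42452363, 0.23047196, 0.37400876]), 'attitude': array([-0.13886472, -0.09065438,  0.53801704,  0.82645994])}
1.15 [0.49788745 0.19913736 0.30363915] [ 2.06508813e-01  9.78444645e-01 -1.21289058e-04  4.14321036e-04] [ 1.72197000e-01  4.08562735e-01  1.65582298e+00 -6.05205091e-04
  1.07652757e+00 -9.82301348e-01]
```

View pics/w1.png

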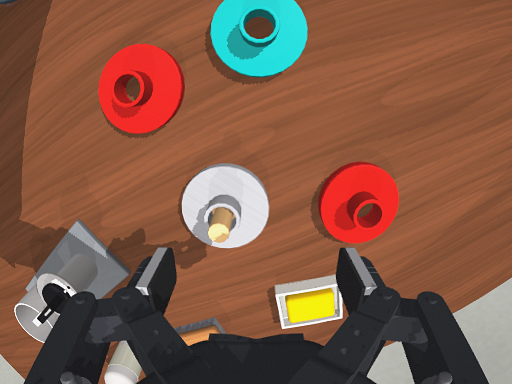

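Wrist view: stem top at (219,233) in the steel cover, whose centre is near (225,205). The dial is at (55,295), behind the left finger.

```bash
python3 - <<'E'
import re
src=open('m.py').read().split("W=np.load")[0]; exec(src)
W=np.load('w1.npy')
print(W[233,219],W[180,225])
P=W.reshape(-1,3);P=P[~np.isnan(P[:,0])]
def sel(c,r,z0,z1): return P[(np.hypot(P[:,0]-c[0],P[:,1]-c[1])<r)&(P[:,2]>z0)&(P[:,2]<z1)]
Q=sel((.541,.133),.025,.086,.096); print('stemtop',Q.mean(0),np.ptp(Q,axis=0),len(Q))
Q=sel((.541,.133),.08,.016,.030); print('cover',(Q.max(0)+Q.min(0))/2,np.ptp(Q,axis=0),len(Q))
s=manip.sense(); M=R.from_quat(s['tool_rot']).as_matrix()
print(s['tcp_pos'], 'to dial', M.T@(np.array([.544,-.133,.25])-s['tcp_pos'])/.5, 'y ang',np.degrees(np.arctan2(M[1,1],M[0,1])))
E
```

```text
[0.54185965 0.13537465 0.08982669] [0.5067153  0.15253357 0.02271638]
stemtop [0.54071573 0.13512175 0.09001738] [0.02287013 0.02377847 0.00652781] 350
cover [0.54116754 0.13429826 0.02299743] [0.11295179 0.11240694 0.01397502] 4365
[0.49788745 0.19913736 0.30363915] to dial [-0.35270991 -0.57034088  0.10761976] y ang 66.16432051755945
```

```bash
python3 -m crank '[{"dp":[-0.039,-0.063,0],"delta_rot":[0,0,0],"fingers":1},{"dp":[-0.039,-0.063,0],"delta_rot":[0,0,0],"fingers":1},{"dp":[-0.039,-0.063,0],"delta_rot":[0,0,0],"fingers":1},{"dp":[-0.039,-0.063,0],"delta_rot":[0,0,0],"fingers":1},{"dp":[-0.039,-0.063,0],"delta_rot":[0,0,0],"fingers":1},{"dp":[-0.039,-0.063,0],"delta_rot":[0,0,0],"fingers":1},{"dp":[-0.039,-0.063,0],"delta_rot":[0,0,0],"fingers":1},{"dp":[-0.039,-0.063,0],"delta_rot":[0,0,0],"fingers":1},{"dp":[-0.039,-0.063,0],"delta_rot":[0,0,0],"fingers":1},{"dp":[0,0,0],"delta_rot":[0,0,0],"fingers":1}]'
python3 -m crank '[{"dp":[0,0,0],"delta_rot":[0,0,0.0174],"fingers":1},{"dp":[0,0,0],"delta_rot":[0,0,0.0174],"fingers":1},{"dp":[0,0,0],"delta_rot":[0,0,0.0174],"fingers":1},{"dp":[0,0,0],"delta_rot":[0,0,0.0174],"fingers":1},{"dp":[0,0,0],"delta_rot":[0,0,0.0174],"fingers":1},{"dp":[0,0,0],"delta_rot":[0,0,0.0174],"fingers":1},{"dp":[0,0,0],"delta_rot":[0,0,0.0174],"fingers":1},{"dp":[0,0,0],"delta_rot":[0,0,0.0174],"fingers":1},{"dp":[0,0,0],"delta_rot":[0,0,0],"fingers":1},{"dp":[0,0,0],"delta_rot":[0,0,0],"fingers":1}]'
cat > d.py <<'E'
exec(open('m.py').read().split("W=np.load")[0])
import sys
p,W=wcloud(); np.save('w2.npy',W); cv2.imwrite('pics/%s.png'%sys.argv[1],p[...,::-1])
P=W.reshape(-1,3);P=P[~np.isnan(P[:,0])]
def sel(c,r,z0,z1): return P[(np.hypot(P[:,0]-c[0],P[:,1]-c[1])<r)&(P[:,2]>z0)&(P[:,2]<z1)]
Q=sel((.544,-.133),.045,.134,.146); m=cv2.minAreaRect((Q[:,:2]*1000).astype(np.float32)); print('bar top',Q.mean(0),m)
Q=sel((.581,-.259),.065,.088,.097); print('rim',fit(Q,.0455),np.ptp(Q,axis=0))
Q=sel((.544,-.133),.06,.102,.112); print('disc/arm',Q.mean(0),len(Q))
s=manip.sense(); M=R.from_quat(s['tool_rot']).as_matrix()
print(s['t'],s['tcp_pos'],'M',M.round(3).tolist(),'y ang',np.degrees(np.arctan2(M[1,1],M[0,1])),s['q'])
E
python3 d.py w2
```

```text
t: 1.98
tcp_pos: [0.5452, -0.1327, 0.3039]
tool_rot: [0.205, 0.979, -0.002, 0.002]
force: [1.0, 0.3, -0.2]
finger_gap: 1.002
gripper_force: 0.0
t: 2.82
tcp_pos: [0.5434, -0.1262, 0.3036]
tool_rot: [0.597, 0.802, 0.0, -0.001]
force: [0.2, -0.2, 0.0]
finger_gap: 1.005
gripper_force: 0.0
bar top [ 0.54406012 -0.13250202  0.14020747] ((544.7241821289062, -134.125244140625), (11.798891067504883, 49.98793411254883), 16.21157455444336)
rim (array([ 0.581 , -0.2581,  0.0455]), 669) [0.09293321 0.09223677 0.00604874]
disc/arm [ 0.54569522 -0.13755019  0.10625122] 1897
2.8667 [ 0.5434258  -0.12642478  0.30371839] M [[-0.286, 0.958, -0.001], [0.958, 0.286, 0.001], [0.001, -0.0, -1.0]] y ang 16.62910066287908 [-4.28970401e-01  4.37735504e-01  1.60244922e+00  2.98356647e-04
  1.10229068e+00 -7.19337609e-01]
```

View pics/w2.png

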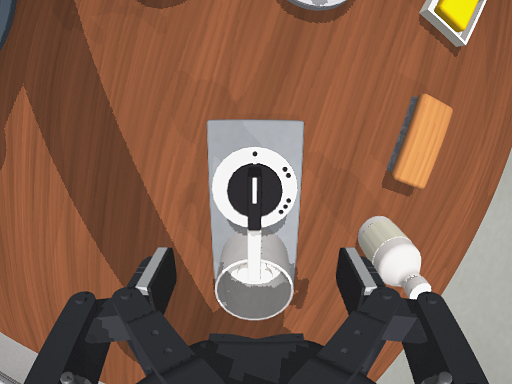

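The wrist view shows the bar at (254,190) along the guard arm, one dot at (254,154), two dots at (286,171) (clockwise), and the tin at (254,290). The bar measures 12x50 mm with its top at 0.140, and the spacing to the tin is 129 mm, so both agree with the given sizes.

```bash
python3 -m crank '[{"dp":[-0.015,-0.002,0],"delta_rot":[0,0,0],"fingers":1},{"dp":[0,0,0.04],"delta_rot":[0,0,0],"fingers":1},{"dp":[0,0,0.04],"delta_rot":[0,0,0],"fingers":1},{"dp":[0,0,0.04],"delta_rot":[0,0,0],"fingers":1},{"dp":[0,0,0.04],"delta_rot":[0,0,0],"fingers":1},{"dp":[0,0,0.04],"delta_rot":[0,0,0],"fingers":1},{"dp":[0,0,0.033],"delta_rot":[0,0,0],"fingers":1},{"dp":[0,0,0],"delta_rot":[0,0,0],"fingers":1},{"dp":[0,0,0],"delta_rot":[0,0,0],"fingers":1}]' 40
python3 -m crank '[{"dp":[0,0,0],"delta_rot":[0,0,0],"fingers":-1},{"dp":[0,0,0],"delta_rot":[0,0,0],"fingers":-1},{"dp":[0,0,0],"delta_rot":[0,0,0],"fingers":-1},{"dp":[0,0,0],"delta_rot":[0,0,0],"fingers":-1},{"dp":[0,0,0],"delta_rot":[0,0,0],"fingers":-1},{"dp":[0,0,0],"delta_rot":[0,0,0],"fingers":-1},{"dp":[0,0,0],"delta_rot":[0,0,0],"fingers":-1},{"dp":[0,0,0],"delta_rot":[0,0,0],"fingers":-1},{"dp":[0,0,0],"delta_rot":[0,0,0],"fingers":-1},{"dp":[0,0,0],"delta_rot":[0,0,0],"fingers":-1}]' 40
```

```text
t: 3.62
tcp_pos: [0.5445, -0.1353, 0.1867]
tool_rot: [0.599, 0.801, -0.0, -0.001]
force: [-0.1, 0.3, -0.4]
finger_gap: 0.999
gripper_force: 0.0
t: 4.45
tcp_pos: [0.5445, -0.1353, 0.188]
tool_rot: [0.599, 0.801, -0.0, -0.0]
force: [-2.6, -1.7, 5.5]
finger_gap: 0.132
gripper_force: 40.3
```

```bash
python3 -m crank '[{"dp":[0,0,0],"delta_rot":[0,0,0.014],"fingers":-1},{"dp":[0,0,0],"delta_rot":[0,0,0.014],"fingers":-1},{"dp":[0,0,0],"delta_rot":[0,0,0.014],"fingers":-1},{"dp":[0,0,0],"delta_rot":[0,0,0.014],"fingers":-1},{"dp":[0,0,0],"delta_rot":[0,0,0.014],"fingers":-1},{"dp":[0,0,0],"delta_rot":[0,0,0.014],"fingers":-1},{"dp":[0,0,0],"delta_rot":[0,0,0.014],"fingers":-1},{"dp":[0,0,0],"delta_rot":[0,0,0.014],"fingers":-1},{"dp":[0,0,0],"delta_rot":[0,0,0.014],"fingers":-1},{"dp":[0,0,0],"delta_rot":[0,0,0.014],"fingers":-1},{"dp":[0,0,0],"delta_rot":[0,0,0.014],"fingers":-1},{"dp":[0,0,0],"delta_rot":[0,0,0.014],"fingers":-1}]' 40
python3 -m crank '[{"dp":[0,0,0],"delta_rot":[0,0,0],"fingers":-1},{"dp":[0,0,0],"delta_rot":[0,0,0],"fingers":-1},{"dp":[0,0,0],"delta_rot":[0,0,0],"fingers":-1},{"dp":[0,0,0],"delta_rot":[0,0,0],"fingers":1},{"dp":[0,0,0],"delta_rot":[0,0,0],"fingers":1},{"dp":[0,0,0],"delta_rot":[0,0,0],"fingers":1},{"dp":[0,0,0],"delta_rot":[0,0,0],"fingers":1},{"dp":[0,0,0],"delta_rot":[0,0,0],"fingers":1},{"dp":[0,0,0],"delta_rot":[0,0,0],"fingers":1},{"dp":[0,0,0],"delta_rot":[0,0,0],"fingers":1}]' 40
python3 -m crank '[{"dp":[0,0,-0.06],"delta_rot":[0,0,0],"fingers":1},{"dp":[0,0,-0.06],"delta_rot":[0,0,0],"fingers":1},{"dp":[0,0,-0.06],"delta_rot":[0,0,0],"fingers":1},{"dp":[0,0,-0.06],"delta_rot":[0,0,0],"fingers":1},{"dp":[0,0,0],"delta_rot":[0,0,0],"fingers":1},{"dp":[0,0,0],"delta_rot":[0,0,0],"fingers":1}]'
python3 d.py w3
python3 - <<'E'
from h import *
s=manip.sense(); M=R.from_quat(s['tool_rot']).as_matrix()
print(M.T@(np.array([.541,.1345,.27])-s['tcp_pos'])/.5)
E
```

```text
t: 5.45
tcp_pos: [0.5437, -0.1351, 0.188]
tool_rot: [0.921, 0.389, -0.001, -0.0]
force: [-4.3, -0.8, 7.1]
finger_gap: 0.135
gripper_force: 40.5
t: 6.28
tcp_pos: [0.5448, -0.1351, 0.1873]
tool_rot: [0.921, 0.39, -0.0, -0.0]
force: [-0.4, -0.4, 0.1]
finger_gap: 1.0
gripper_force: 0.0
t: 6.78
tcp_pos: [0.5456, -0.1355, 0.3094]
tool_rot: [0.921, 0.39, 0.002, 0.002]
force: [0.5, -1.0, -1.1]
finger_gap: 0.999
gripper_force: 0.0
bar top [ 0.54588698 -0.13288538  0.14028247] ((544.9700317382812, -133.79971313476562), (49.285396575927734, 11.522306442260742), 45.70933532714844)
rim (array([ 0.5811, -0.2584,  0.0455]), 675) [0.0937339  0.09348737 0.00698301]
disc/arm [ 0.54202871 -0.137035    0.10627311] 1901
6.8333 [ 0.54459317 -0.13505661  0.30766199] M [[0.696, 0.718, 0.001], [0.718, -0.696, -0.0], [0.0, 0.001, -1.0]] y ang -44.0711719041846 [-4.42233573e-01  4.36718371e-01  1.59114183e+00 -1.11172239e-06
  1.11303206e+00  3.26953899e-01]
[ 0.3823248  -0.38019406  0.07515733]
```

View pics/w3.png

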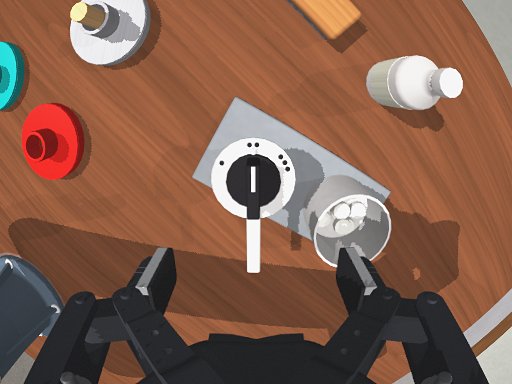

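The pointer is at the two dots (253,145) and the guard arm points down to (253,270), clear of the tin (350,235). Next, the stem.

```bash
python3 -m crank '[{"dp":[0.0546,-0.0543,0],"delta_rot":[0,0,0],"fingers":1},{"dp":[0.0546,-0.0543,0],"delta_rot":[0,0,0],"fingers":1},{"dp":[0.0546,-0.0543,0],"delta_rot":[0,0,0],"fingers":1},{"dp":[0.0546,-0.0543,0],"delta_rot":[0,0,0],"fingers":1},{"dp":[0.0546,-0.0543,0],"delta_rot":[0,0,0],"fingers":1},{"dp":[0.0546,-0.0543,0],"delta_rot":[0,0,0],"fingers":1},{"dp":[0.0546,-0.0543,0],"delta_rot":[0,0,0],"fingers":1},{"dp":[0,0,0.075],"delta_rot":[0,0,0],"fingers":1},{"dp":[0,0,0],"delta_rot":[0,0,0],"fingers":1},{"dp":[0,0,0],"delta_rot":[0,0,0],"fingers":1}]'
python3 - <<'E'
from h import *
s=manip.sense(); M=R.from_quat(s['tool_rot']).as_matrix()
p,W=wcloud(); P=W.reshape(-1,3);P=P[~np.isnan(P[:,0])]
def sel(c,r,z0,z1): return P[(np.hypot(P[:,0]-c[0],P[:,1]-c[1])<r)&(P[:,2]>z0)&(P[:,2]<z1)]
Q=sel((.541,.1345),.022,.086,.096); g=(Q.max(0)+Q.min(0))/2; print('stemtop',Q.mean(0),g,np.ptp(Q,axis=0))
t=Q.mean(0); t[2]=.136
print(s['tcp_pos'],M.T@(t-s['tcp_pos'])/.5)
E
```

```text
t: 7.67
tcp_pos: [0.5388, 0.1344, 0.2668]
tool_rot: [0.921, 0.391, -0.004, -0.001]
force: [0.9, 1.0, 0.5]
finger_gap: 1.001
gripper_force: 0.0
stemtop [0.54213949 0.13505982 0.09019249] [0.5419208  0.13447892 0.0893008 ] [0.0231971  0.0233003  0.00643822]
[0.53882465 0.13443282 0.26682914] [0.00731693 0.00543532 0.2615865 ]
```

```bash
python3 -m crank '[{"dp":[0,0,0.05],"delta_rot":[0,0,0],"fingers":0.2},{"dp":[0,0,0.05],"delta_rot":[0,0,0],"fingers":0.2},{"dp":[0,0,0.04],"delta_rot":[0,0,0],"fingers":0.2},{"dp":[0,0,0],"delta_rot":[0,0,0],"fingers":0.2},{"dp":[0,0,0],"delta_rot":[0,0,0],"fingers":0.2},{"dp":[0,0,0],"delta_rot":[0,0,0],"fingers":0.2}]'
python3 - <<'E'
from h import *
s=manip.sense(); M=R.from_quat(s['tool_rot']).as_matrix()
print(s['tcp_pos'],M.T@(np.array([.5417,.1347,.136])-s['tcp_pos'])/.5,M[:,2])
E
```

```text
t: 8.22
tcp_pos: [0.5424, 0.1334, 0.2014]
tool_rot: [0.921, 0.389, 0.001, 0.0]
force: [1.0, -0.2, 0.2]
finger_gap: 0.597
gripper_force: 0.0
[0.54236327 0.13344546 0.20143954] [ 0.00063051 -0.00294229  0.13087527] [ 2.63556416e-03  5.28559882e-05 -9.99996525e-01]
```

```bash
python3 -m crank '[{"dp":[0,-0.003,0.03],"delta_rot":[0,0,0],"fingers":0.2},{"dp":[0,0,0.03],"delta_rot":[0,0,0],"fingers":0.2},{"dp":[0,0,0.03],"delta_rot":[0,0,0],"fingers":0.2},{"dp":[0,0,0.03],"delta_rot":[0,0,0],"fingers":0.2},{"dp":[0,0,0.011],"delta_rot":[0,0,0],"fingers":0.2},{"dp":[0,0,0],"delta_rot":[0,0,0],"fingers":0.2},{"dp":[0,0,0],"delta_rot":[0,0,0],"fingers":0.2},{"dp":[0,0,0],"delta_rot":[0,0,0],"fingers":0.2}]'
python3 -m crank '[{"dp":[0,0,0],"delta_rot":[0,0,0],"fingers":-1},{"dp":[0,0,0],"delta_rot":[0,0,0],"fingers":-1},{"dp":[0,0,0],"delta_rot":[0,0,0],"fingers":-1},{"dp":[0,0,0],"delta_rot":[0,0,0],"fingers":-1},{"dp":[0,0,0],"delta_rot":[0,0,0],"fingers":-1},{"dp":[0,0,0],"delta_rot":[0,0,0],"fingers":-1},{"dp":[0,0,0],"delta_rot":[0,0,0],"fingers":-1},{"dp":[0,0,0],"delta_rot":[0,0,0],"fingers":-1}]' 60
```

```text
t: 8.88
tcp_pos: [0.541, 0.1353, 0.1358]
tool_rot: [0.921, 0.39, 0.001, 0.0]
force: [-0.9, -0.0, 0.7]
finger_gap: 0.603
gripper_force: 0.0
t: 9.55
tcp_pos: [0.541, 0.1352, 0.1353]
tool_rot: [0.921, 0.39, 0.001, 0.001]
force: [-0.1, -1.1, 5.4]
finger_gap: 0.263
gripper_force: 58.8
```

```bash
python3 -m crank '[{"dp":[0,0,-0.01],"delta_rot":[0,0,0],"fingers":-1},{"dp":[0,0,-0.02],"delta_rot":[0,0,0],"fingers":-1},{"dp":[0,0,-0.04],"delta_rot":[0,0,0],"fingers":-1},{"dp":[0,0,-0.04],"delta_rot":[0,0,0],"fingers":-1},{"dp":[0,0,-0.04],"delta_rot":[0,0,0],"fingers":-1},{"dp":[0,0,-0.04],"delta_rot":[0,0,0],"fingers":-1},{"dp":[0,0,-0.04],"delta_rot":[0,0,0],"fingers":-1},{"dp":[0,0,-0.04],"delta_rot":[0,0,0],"fingers":-1},{"dp":[0,0,-0.04],"delta_rot":[0,0,0],"fingers":-1},{"dp":[0,0,-0.03],"delta_rot":[0,0,0],"fingers":-1},{"dp":[0,0,0],"delta_rot":[0,0,0],"fingers":-1},{"dp":[0,0,0],"delta_rot":[0,0,0],"fingers":-1}]'
python3 - <<'E'
from h import *
s=manip.sense(); p,d=manip.snapshot('scene'); cv2.imwrite('pics/s2.png',p[...,::-1])
M=R.from_quat(s['tool_rot']).as_matrix()
print(s['tcp_pos'],M.T@(np.array([.581,-.2583,s['tcp_pos'][2]])-s['tcp_pos'])/.5,s['force'],s['ft_torque'])
E
```

```text
t: 10.55
tcp_pos: [0.5396, 0.1355, 0.3047]
tool_rot: [0.921, 0.39, 0.0, -0.0]
force: [-0.2, -0.3, -4.0]
finger_gap: 0.259
gripper_force: 59.3
[0.53957002 0.13554775 0.30474371] [-5.08406300e-01  6.07332676e-01 -1.29301077e-04] [-0.17450907 -0.30430304 -4.01556904] [0.06109911 0.04272966 0.01762721]
```

View pics/s2.png

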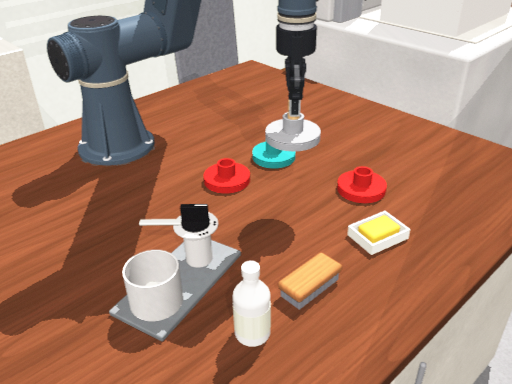

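Both lids hang level from the stem at (293,115), and the guard arm is clear of the tin (152,285).

```bash
python3 -m crank '[{"dp":[-0.02,0.024,0],"delta_rot":[0,0,0],"fingers":-1},{"dp":[-0.045,0.054,0],"delta_rot":[0,0,0],"fingers":-1},{"dp":[-0.05,0.06,0],"delta_rot":[0,0,0],"fingers":-1},{"dp":[-0.05,0.06,0],"delta_rot":[0,0,0],"fingers":-1},{"dp":[-0.05,0.06,0],"delta_rot":[0,0,0],"fingers":-1},{"dp":[-0.05,0.06,0],"delta_rot":[0,0,0],"fingers":-1},{"dp":[-0.05,0.06,0],"delta_rot":[0,0,0],"fingers":-1},{"dp":[-0.05,0.06,0],"delta_rot":[0,0,0],"fingers":-1},{"dp":[-0.05,0.06,0],"delta_rot":[0,0,0],"fingers":-1},{"dp":[-0.05,0.06,0],"delta_rot":[0,0,0],"fingers":-1},{"dp":[-0.025,0.028,0],"delta_rot":[0,0,0],"fingers":-1},{"dp":[-0.018,0.021,0],"delta_rot":[0,0,0],"fingers":-1}]'
python3 -m crank '[{"dp":[0,0,0],"delta_rot":[0,0,0],"fingers":-1},{"dp":[0,0,0],"delta_rot":[0,0,0],"fingers":-1},{"dp":[0,0,0],"delta_rot":[0,0,0],"fingers":-1},{"dp":[0,0,0],"delta_rot":[0,0,0],"fingers":-1}]'
cat > lid.py <<'E'
exec(open('m.py').read().split("W=np.load")[0])
s=manip.sense(); M=R.from_quat(s['tool_rot']).as_matrix(); z=s['tcp_pos'][2]-.056
p,W=wcloud(); cv2.imwrite('pics/lid%d.png'%(1000*s['t']),p[...,::-1]); P=W.reshape(-1,3);P=P[~np.isnan(P[:,0])]
Q=P[(np.hypot(P[:,0]-.581,P[:,1]+.258)<.09)]
T=Q[(abs(Q[:,2]-(z-.056))<.006)]   # cover flat top
print('cover',(T.max(0)+T.min(0))/2,np.ptp(T,axis=0),'medz',np.median(T[:,2]),len(T))
A=np.c_[T[:,:2]-T[:,:2].mean(0),np.ones(len(T))]; print('slope',np.linalg.lstsq(A,T[:,2],rcond=None)[0])
print(s['t'],s['tcp_pos'],M[:,2],M.T@(np.array([.581,-.2583,.212])-s['tcp_pos'])/.5,s['force'])
E
python3 lid.py
```

```text
t: 11.6
tcp_pos: [0.5806, -0.2607, 0.302]
tool_rot: [0.921, 0.389, -0.001, -0.002]
force: [-0.6, 0.7, -4.6]
finger_gap: 0.259
gripper_force: 59.4
t: 11.93
tcp_pos: [0.5812, -0.2559, 0.304]
tool_rot: [0.92, 0.391, -0.0, -0.001]
force: [-0.4, 0.1, -3.8]
finger_gap: 0.259
gripper_force: 59.4
cover [ 0.58077109 -0.25528074  0.19200221] [0.11343522 0.11265864 0.01191312] medz 0.19322409883813768 12812
slope [ 0.00078033 -0.00586384  0.19317933]
11.9333 [ 0.58120945 -0.25590928  0.30403003] [-0.0013887   0.00170416 -0.99999758] [-0.00378148  0.00341867  0.18405205] [-0.43586838  0.09993579 -3.80486929]
```

```bash
python3 -m crank '[{"dp":[-0.0038,0.0034,0.03],"delta_rot":[0,0,0],"fingers":-1},{"dp":[0,0,0.03],"delta_rot":[0,0,0],"fingers":-1},{"dp":[0,0,0.03],"delta_rot":[0,0,0],"fingers":-1},{"dp":[0,0,0.03],"delta_rot":[0,0,0],"fingers":-1},{"dp":[0,0,0.01],"delta_rot":[0,0,0],"fingers":-1},{"dp":[0,0,0],"delta_rot":[0,0,0],"fingers":-1},{"dp":[0,0,0],"delta_rot":[0,0,0],"fingers":-1},{"dp":[0,0,0],"delta_rot":[0,0,0],"fingers":-1},{"dp":[0,0,0],"delta_rot":[0,0,0],"fingers":-1}]'
python3 lid.py
```

```text
t: 12.73
tcp_pos: [0.582, -0.2609, 0.2407]
tool_rot: [0.921, 0.39, 0.001, 0.001]
force: [-0.2, -0.2, -3.7]
finger_gap: 0.258
gripper_force: 59.3
cover [ 0.58156895 -0.26073395  0.12876409] [0.113295   0.11374429 0.01193858] medz 0.12991155276956712 12783
slope [ 0.00360526 -0.00854281  0.12988341]
12.7333 [ 0.58198115 -0.26091847  0.24073965] [ 0.00210443 -0.00143082 -0.99999676] [ 0.00237453 -0.00519568  0.05746749] [-0.17380673 -0.2318746  -3.70966246]
```

```bash
python3 -m crank '[{"dp":[0.002,-0.004,0.004],"delta_rot":[0,0,0],"fingers":-1},{"dp":[0,0,0.006],"delta_rot":[0,0,0],"fingers":-1},{"dp":[0,0,0.006],"delta_rot":[0,0,0],"fingers":-1},{"dp":[0,0,0],"delta_rot":[0,0,0],"fingers":-1},{"dp":[0,0,0],"delta_rot":[0,0,0],"fingers":-1},{"dp":[0,0,0],"delta_rot":[0,0,0],"fingers":-1}]'
python3 -m crank '[{"dp":[0,0,0.006],"delta_rot":[0,0,0],"fingers":-1},{"dp":[0,0,0.006],"delta_rot":[0,0,0],"fingers":-1},{"dp":[0,0,0.006],"delta_rot":[0,0,0],"fingers":-1},{"dp":[0,0,0.006],"delta_rot":[0,0,0],"fingers":-1},{"dp":[0,0,0],"delta_rot":[0,0,0],"fingers":-1},{"dp":[0,0,0],"delta_rot":[0,0,0],"fingers":-1}]'
```

```text
t: 13.28
tcp_pos: [0.5806, -0.2587, 0.2313]
tool_rot: [0.921, 0.39, -0.0, -0.0]
force: [0.9, -0.5, -2.9]
finger_gap: 0.257
gripper_force: 59.3
t: 13.78
tcp_pos: [0.5804, -0.2586, 0.219]
tool_rot: [0.921, 0.39, -0.0, -0.0]
force: [-0.6, -1.7, -3.3]
finger_gap: 0.262
gripper_force: 59.3
```

```bash
python3 -m crank '[{"dp":[0,0,0.004],"delta_rot":[0,0,0],"fingers":-1},{"dp":[0,0,0.004],"delta_rot":[0,0,0],"fingers":-1},{"dp":[0,0,0.002],"delta_rot":[0,0,0],"fingers":-1},{"dp":[0,0,0],"delta_rot":[0,0,0],"fingers":-1},{"dp":[0,0,0],"delta_rot":[0,0,0],"fingers":-1},{"dp":[0,0,0],"delta_rot":[0,0,0],"fingers":-1}]'
python3 lid.py
```

```text
t: 14.28
tcp_pos: [0.5807, -0.2587, 0.2145]
tool_rot: [0.921, 0.39, 0.0, 0.0]
force: [-0.6, -0.2, -3.4]
finger_gap: 0.258
gripper_force: 59.3
cover [ 0.57983877 -0.24168474  0.10245426] [0.11363004 0.14542037 0.01194554] medz 0.10362375189815223 12935
slope [ 0.00236192 -0.010896    0.103545  ]
14.2833 [ 0.58065409 -0.25866711  0.21445619] [ 1.09606376e-04 -6.42225333e-05 -9.99999992e-01] [ 1.00856712e-03 -1.42009816e-05  4.91241694e-03] [-0.55656342 -0.18122894 -3.44747979]
```

```bash
python3 -m crank '[{"dp":[0,0,0.002],"delta_rot":[0,0,0],"fingers":-1},{"dp":[0,0,0.002],"delta_rot":[0,0,0],"fingers":-1},{"dp":[0,0,0.001],"delta_rot":[0,0,0],"fingers":-1},{"dp":[0,0,0],"delta_rot":[0,0,0],"fingers":-1},{"dp":[0,0,0],"delta_rot":[0,0,0],"fingers":-1},{"dp":[0,0,0],"delta_rot":[0,0,0],"fingers":-1}]'
```

```text
t: 14.83
tcp_pos: [0.5809, -0.259, 0.2132]
tool_rot: [0.921, 0.39, 0.0, 0.001]
force: [-1.1, 0.2, 5.0]
finger_gap: 0.258
gripper_force: 60.4
```

```bash
python3 -m crank '[{"dp":[0,0,0],"delta_rot":[0,0,0],"fingers":1},{"dp":[0,0,0],"delta_rot":[0,0,0],"fingers":1},{"dp":[0,0,0],"delta_rot":[0,0,0],"fingers":1},{"dp":[0,0,0],"delta_rot":[0,0,0],"fingers":1},{"dp":[0,0,0],"delta_rot":[0,0,0],"fingers":1},{"dp":[0,0,0],"delta_rot":[0,0,0],"fingers":1},{"dp":[0,0,0],"delta_rot":[0,0,0],"fingers":1},{"dp":[0,0,0],"delta_rot":[0,0,0],"fingers":1},{"dp":[0,0,0],"delta_rot":[0,0,0],"fingers":1},{"dp":[0,0,0],"delta_rot":[0,0,0],"fingers":1}]'
python3 lid.py
python3 - <<'E'
from h import *
p,W=cloud('top');Q=W.reshape(-1,3);Q=Q[(np.hypot(Q[:,0]-.581,Q[:,1]+.258)<.06)]
p2,V=wcloud(); V=V.reshape(-1,3); V=V[np.hypot(V[:,0]-.581,V[:,1]+.258)<.026]
for a,b in((.162,.173),(.128,.138)):
    T=V[(V[:,2]>a)&(V[:,2]<b)]; print(a,len(T),(T.max(0)+T.min(0))/2,np.ptp(T,axis=0),np.median(T[:,2])) if len(T) else print('none')
E
ls pics
```

```text
t: 15.67
tcp_pos: [0.5806, -0.2587, 0.2119]
tool_rot: [0.921, 0.39, -0.0, 0.0]
force: [0.8, 1.0, 0.8]
finger_gap: 1.002
gripper_force: 0.0
cover [ 0.58003639 -0.24208025  0.09987925] [0.11374679 0.14611165 0.01197233] medz 0.10240588124147143 14519
slope [-0.00090411 -0.00413082  0.1023303 ]
15.6667 [ 0.58061886 -0.25865185  0.21188907] [-8.59429224e-06 -6.52969439e-06 -1.00000000e+00] [ 1.03579394e-03  5.82535664e-05 -2.21876786e-04] [0.8219962  0.97973436 0.76857528]
0.162 1796 [ 0.58193839 -0.25947362  0.16601354] [0.02409757 0.02390643 0.00797919] 0.16820643477868494
0.128 1837 [ 0.58034639 -0.25845188  0.13299239] [0.04325893 0.04340045 0.00997366] 0.13395544361052086
lid11933.png
lid12733.png
lid14283.png
lid15666.png
s2.png
scene.png
top.png
w1.png
w2.png
w3.png
```

The lids are seated: stem top at 0.168, cover top at 0.102, level. Next, the collar.

```bash
python3 -m crank '[{"dp":[0,0,0.02],"delta_rot":[0,0,0],"fingers":1},{"dp":[0,0,0.02],"delta_rot":[0,0,0],"fingers":1},{"dp":[0,0,0.018],"delta_rot":[0,0,0],"fingers":1},{"dp":[0,0,0.01],"delta_rot":[0,0,0],"fingers":1},{"dp":[0,0,0],"delta_rot":[0,0,0],"fingers":1},{"dp":[0,0,0],"delta_rot":[0,0,0],"fingers":1},{"dp":[0,0,0],"delta_rot":[0,0,0],"fingers":1}]'
python3 -m crank '[{"dp":[0,0,0],"delta_rot":[0,0,0],"fingers":-1},{"dp":[0,0,0],"delta_rot":[0,0,0],"fingers":-1},{"dp":[0,0,0],"delta_rot":[0,0,0],"fingers":-1},{"dp":[0,0,0],"delta_rot":[0,0,0],"fingers":-1},{"dp":[0,0,0],"delta_rot":[0,0,0],"fingers":-1},{"dp":[0,0,0],"delta_rot":[0,0,0],"fingers":-1},{"dp":[0,0,0],"delta_rot":[0,0,0],"fingers":-1},{"dp":[0,0,0],"delta_rot":[0,0,0],"fingers":-1}]' 40
```

```text
t: 16.4
tcp_pos: [0.5808, -0.2588, 0.1779]
tool_rot: [0.921, 0.39, 0.0, 0.0]
force: [-0.1, 0.4, -0.3]
finger_gap: 1.002
gripper_force: 0.0
t: 17.07
tcp_pos: [0.5808, -0.2587, 0.1786]
tool_rot: [0.921, 0.39, 0.0, 0.0]
force: [-0.3, 0.4, 5.3]
finger_gap: 0.508
gripper_force: 40.9
```

```bash
python3 -m crank '[{"dp":[0,0,-0.008],"delta_rot":[0,0,0],"fingers":-1},{"dp":[0,0,-0.016],"delta_rot":[0,0,0],"fingers":-1},{"dp":[0,0,-0.02],"delta_rot":[0,0,0],"fingers":-1},{"dp":[0,0,-0.02],"delta_rot":[0,0,0],"fingers":-1},{"dp":[0,0,-0.024],"delta_rot":[0,0,0],"fingers":-1},{"dp":[0,0,-0.03],"delta_rot":[0,0,0],"fingers":-1},{"dp":[0,0,-0.03],"delta_rot":[0,0,0],"fingers":-1},{"dp":[0,0,-0.03],"delta_rot":[0,0,0],"fingers":-1},{"dp":[0,0,-0.03],"delta_rot":[0,0,0],"fingers":-1},{"dp":[0,0,-0.03],"delta_rot":[0,0,0],"fingers":-1},{"dp":[0,0,-0.02],"delta_rot":[0,0,0],"fingers":-1},{"dp":[0,0,0],"delta_rot":[0,0,0],"fingers":-1}]'
python3 -m crank '[{"dp":[0,0,0],"delta_rot":[0,0,0],"fingers":-1},{"dp":[0,0,0],"delta_rot":[0,0,0],"fingers":-1},{"dp":[0,0,0],"delta_rot":[0,0,0],"fingers":-1},{"dp":[0,0,0],"delta_rot":[0,0,0],"fingers":-1},{"dp":[0,0,0],"delta_rot":[0,0,0],"fingers":-1},{"dp":[0,0,0],"delta_rot":[0,0,0],"fingers":-1},{"dp":[0,0,0],"delta_rot":[0,0,0],"fingers":-1},{"dp":[0,0,0],"delta_rot":[0,0,0],"fingers":-1}]'
python3 - <<'E'
from h import *
p,W=cloud('scene'); cv2.imwrite('pics/s3.png',p[...,::-1])
Q=W.reshape(-1,3);Q=Q[np.hypot(Q[:,0]-.58,Q[:,1]+.26)<.02]; T=Q[(Q[:,2]>.155)&(Q[:,2]<.175)]
print(len(T),T.max(0) if len(T) else 0, T.mean(0) if len(T) else 0)
E
```

```text
t: 18.07
tcp_pos: [0.5817, -0.2593, 0.3105]
tool_rot: [0.921, 0.39, 0.002, 0.003]
force: [-0.1, -0.5, -1.8]
finger_gap: 0.505
gripper_force: 41.0
t: 18.73
tcp_pos: [0.5806, -0.2586, 0.3067]
tool_rot: [0.921, 0.39, -0.0, -0.0]
force: [0.2, 0.6, -1.2]
finger_gap: 0.507
gripper_force: 40.9
153 [ 0.59389259 -0.24980076  0.17096671] [ 0.58765609 -0.26449266  0.16440186]
```

View pics/s3.png

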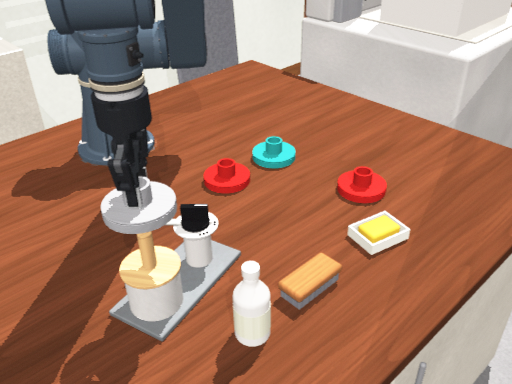

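The cover (138,205) is held level, about 128 mm above its seat. The wooden lid is seated on the tin (150,270), the dial is unchanged and the bystanders are untouched.

```bash
python3 -c "
from station import manip
print(manip.sign_off())"
```

```text
the job is handed in; nothing more can be done
None
```

The job is handed in after about 19 s of robot time: dial at two dots, wooden lid seated on the tin, and the steel cover held level and still about 128 mm above where it sat; the judge returned no verdict.

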